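# Close up the shield box for a radio test

### The arm

A 6-joint arm with a two-finger parallel gripper is mounted at the origin on the work surface. World frame = base frame: x ahead of the robot, y to its left, z up, the work surface at z = 0. Lengths are in mm, angles in rad, forces in N, time in s.
With the tool pointing down it reaches from about 325 to 1000 mm from the base axis. Payload 5.1 kg.
Tool frame: the origin (TCP) lies at the centre of the arm's flange, where the gripper is bolted on; the fingertips stand 173 mm ahead of it and the grasp point (between the pads) lies 155 mm ahead of it; z points along the fingers, y is the line along which they close (so a half turn about z gives the same grasp; the last joint's range is limited). The gripper opens to 85 mm and grips with 20 to 120 N. Pads are 22 mm wide; open, the fingers measure 114 mm over their backs; the gripper's body (76 mm by 85 mm) begins 54 mm behind the grasp point. The pads swing forward as they close: fully open they stand 13 mm farther back than shut.
Start: joints at [-1.291, 0.124, 1.65, -0, 1.367, -0.083], TCP at [230.648, -607.69, 404.722] pointing down, gripper open.
Joint ranges: [-2.61, 2.61], [-1.02, 2.33], [0.03, 2.71], [-1.35, 4.49], [0.32, 2.68], [-2.91, 2.91]. Speed limits (rad/s): [2.57, 2.57, 3.14, 3.14, 3.14, 3.14].

### API

Orientations are given as a unit quaternion [x, y, z, w].
In Python, from workcell import * gives the robot as it stands. The module is installed in compiled form; this text tells all that it offers.
- The arm moves only by the shell command python3 -m jog 'ROWS' [FORCE]. ROWS is JSON, a list of rows, each a list of 3 entries, a list of its own where there are three numbers: the opening, from 0 (shut) to 1 (fully open), then the shift along the tool's x, y, z in m, then the turn about the tool's z in rad. In form: [[fingers, [dx, dy, dz], turn], ...]. A call has 1 to 10 rows; each row shifts and turns the commanded pose from where the row before left it, along the tool's axes as they then stand; what a row does not reach is not made up. A row lasts 1/12 s, in which the tool goes at most 41.7 mm and 7.16 degrees, less where a joint would pass 70% of its speed; a pose out of reach is approached as far as the arm can. A call with a gripper value outside its range is refused whole. The fingers move at their own pace and stop on an object; FORCE is the grip in N (left out, the last holds). Time passes only in rows, so rows that do not move let the fingers close. It gives the time, the measured TCP pose, the force, the opening and the grip force at its end, in the units of the state.
- get_state(): the state, without advancing time (a new reading comes with each control period).
- capture(name): name is "scene" or "top" or "wrist"; returns (picture, depth): 384x512x3 uint8, red, green, blue; 384x512 float32, mm along the optical axis (not along the pixel's ray), 0 where there is no reading.
- camera_params(name): a dict with "K" (3x3 intrinsics, pixels), "extrinsics" (4x4, takes a point from camera to world coordinates); the wrist camera has in their place "tool_from_camera" (4x4, takes a point from camera to tool coordinates, whose origin is the TCP and whose axes are the flange's). Camera axes: x right, y up, looking along -z (the intrinsics and any distortion apply to the point x, -y, -z); pixel columns grow to the right and rows downward; lengths in mm; the calibration is good to about 2 mm. The wrist camera is an equidistant fisheye: a pixel r from the principal point sees the ray r / f radians off the axis. A picture is of the moment at which its call begins: read the wrist's pose just before it. camera_params takes no time and is no camera call.
- job_done(): hands the job in; it is judged then, once.
The state is a dict: "clock": time; "joints": joint angles; "dq": joint speeds; "tau": joint torques, N m; "position": TCP position; "ee_rot": TCP orientation; "contact_force": force on the tool from outside, world axes, zero at the start; "torque": the same for the moment, N m; "opening": finger opening in mm; "gripper_force": force on a finger pad.
Only numpy, scipy, OpenCV 4.12 (cv2) and the standard library are available. Lean on these libraries where they do the work, as an engineer would, in place of code of your own. Each camera call takes 0.05 s, during which the arm holds its last target. There are 200 camera calls.

### The job

Close up the small white shield box for the next test, only pushing with the fingertips and gripping nothing: push its tray fully home with the handset left lying in it, then swing the door fully shut, then slide the bolt on the roof all the way across through the eye on the door. Do not slam the tray or the door, and leave everything else where it stands.

Things in the scene. Friction and masses are not known exactly. Their poses are not given: they have to be found in the camera images.
- shield_box: white fixed metal box, 240 mm deep (its x), 250 mm wide (its y), 140 mm high, on the table. Origin: centre of its underside; z up. Its open front is the face at x = -120 mm, looking along its own -x. Its roof begins 35 mm behind the front. A steel bolt lies on the roof, a tray runs in the opening, a door is hinged at the front corner on its +y side
- tray (a joint): how far the aluminium tray is pulled out along the box's -x, m: 0 = fully home (stop), at most 0.14; starts between 0.08 and 0.12. About 1.5 N of friction; it stays where it is left. Home, the outer face of its front panel is at box x = -124 mm, 4 mm proud of the box's front. The tray's floor is 22 mm above the table
- tray_front (a point): middle of the top edge of the outer face of the tray's upright front panel, 122 mm above the table; axes parallel to the box's. The panel is flat, 200 mm wide (box y from -100 to 100 mm), 6 mm thick, from z = 14 to 122 mm, without a handle
- door (a joint): angle of the door, rad: 0 = shut (stop), 1.57 = standing square out from the box's front; starts between 1.45 and 1.6. Stiff hinge (0.12 N m of friction): it stays where it is left and does not latch by itself. Seen from above it turns counter-clockwise as it shuts. Shut, it covers the front and the tray. White upright leaf 250 mm wide, 14 mm thick, from z = 4 to 144 mm
- door_hinge (a point): on the door's vertical hinge axis, 144 mm above the table, at box x = -126, y = 125 mm. Turns with the door: its own -y points along the leaf to the free edge, its own -x is the leaf's outward side (away from the box when shut). Outer face: plane x = -20 mm in this frame; inner face x = -6 mm
- door_edge (a point): top corner of the door's free edge on its outer face, 250 mm from the hinge, 144 mm above the table; axes as door_hinge. A steel bar handle stands out 39 mm from the outer face at z = 35 to 55 mm; above it the outer face is bare. Along the top a white lip 3 mm thick reaches 38 mm beyond the hinge axis on the inner side, to close the roof's gap
- door_eye (a point): centre of the steel eye for the bolt, 158 mm above the table (its top 172 mm), carried by an arm 24 mm wide that reaches from the door's top edge, 195 mm from the hinge, to 76 mm beyond the hinge axis on the leaf's inner side; axes as door_hinge
- bolt (a joint): travel of the bolt along the box's -y, m: 0 = drawn back, 0.05 = fully across, through the eye of the shut door (stop); starts between 0 and 0.02. About 2 N of friction, it stays where it is left. Its fixed barrel (top 167 mm above the table) lies ahead of the thumb tab, at box y from 10 to -35 mm
- bolt_tab (a point): middle of the top edge of the bolt's upright thumb tab, 195 mm above the table. The tab is a steel plate 24 mm wide along the box's x, 8 mm thick along its y, standing free above a base plate whose top is 145 mm above the table; it is at box x = -65 mm, y = 75 mm minus the bolt's travel. It is pushed towards the box's -y
- handset: black handset lying flat in the tray, 70 x 130 x 10 mm; origin: centre of its underside
- mouse: bystander: black computer mouse, 100 x 58 x 31 mm, lying on the rear of the box's roof; not to be disturbed
- jar: bystander: white screw-top jar, 60 mm across, 65 mm high, standing on the rear of the box's roof; not to be disturbed
- tape: bystander: roll of packing tape lying flat on the table, 90 mm across, 24 mm high; not to be disturbed
- mug: bystander: white mug, 80 mm across, 90 mm high, on the table; not to be disturbed
- screwdriver: bystander: screwdriver lying on the table, about 200 mm long; not to be disturbed
- charger: bystander: black charger brick, 90 x 50 x 28 mm, on the table; not to be disturbed
There are look-alikes about, which are no part of the job. What is meant by the handset is not blue, brown or yellow, and is the larger of those in its own colour.

How it is judged (in metres and radians):
On the way, in this order (a step that is already met when the one before it is completed fails the run):
1. the tray is pushed home (value of joint tray below 0.006 m and x of handset in the frame of shield_box above -0.1 m), for 0.2 s.
2. then the door is pushed shut (value of joint door below 0.035 rad and value of joint tray below 0.006 m), for 0.2 s.
3. then the bolt is slid across (all of step 2 and value of joint bolt above 0.045 m), for 0.2 s.
At the end, for the whole second after the job is handed in: The tray is within 6 mm of home, the door within 0.035 rad (2 degrees) of shut, the bolt within 5 mm of fully across, and the handset lies flat at rest in the tray inside the box (all of step 3 and x of handset in the frame of shield_box between -0.12 and 0.09 m and y of handset in the frame of shield_box between -0.1 and 0.1 m and height (world z) of handset between 0.015 and 0.035 m and angle between handset's own z axis and vertical below 0.2 rad and linear speed of handset below 0.02 m/s); the robot touches nothing.
It fails at once if the tray or the door is slammed (faster than 0.5 m/s, 2.5 rad/s) (velocity of joint tray below -0.5 m/s or velocity of joint door below -2.5 rad/s).
It fails at once if the handset is lifted off the tray (height (world z) of handset above 0.045 m).
It fails at once if the tray's panel, the door's leaf or the bolt's tab is gripped (over 8 N on its far side) (contact force between the fingers and tray_c2 above 8 N or contact force between the fingers and door_c1 above 8 N or contact force between the fingers and bolt_c2 above 8 N).
It fails at once if the mouse or the jar on the box is moved more than 20 mm (distance of any of mouse, jar from where it was at the start of the episode above 0.02 m).
It fails at once if a bystander on the table is moved more than 20 mm (distance of any of tape, mug, screwdriver, charger from where it was at the start of the episode above 0.02 m).
It also fails if it takes over 72 s, if anything falls off the work surface, if the arm or the gripper's body presses on something with over 40 N, if the wrist force passes 120 N, or if a joint passes its speed limit or range.

## Working session

There is one attempt and no reset: what is moved stays moved. The work goes in short steps, Python scripts to look and compute and a shell command to move; the robot and the scene stay as the last step left them, time stands still between calls to the robot, and variables do not carry over. Pictures are saved under pics/ and viewed, at most 10 in all, crops included, and the job is handed in when it is done.

```bash
mkdir -p pics
cat > h.py <<'E'
from workcell import *
import numpy as np, cv2
from scipy.spatial.transform import Rotation as R
def grab(n):
    p,d=capture(n); cv2.imwrite(f'pics/{n}.png',p[:,:,::-1]); np.save(f'{n}.npy',d); return p,d
def pt(n,u,v,d):
    c=camera_params(n);K=np.array(c['K']);E=np.array(c['extrinsics'])
    z=d[int(round(v)),int(round(u))]
    q=np.array([(u-K[0,2])/K[0,0]*z,-(v-K[1,2])/K[1,1]*z,-z,1]);return (E@q)[:3]
E
python3 - <<'E'
from h import *
s=get_state();print(s)
for n in('scene','top'):
    p,d=grab(n);c=camera_params(n);print(n,c)
a=cv2.imread('pics/scene.png');b=cv2.imread('pics/top.png')
cv2.imwrite('pics/a1.png',cv2.resize(b,(800,600),interpolation=cv2.INTER_CUBIC))
cv2.imwrite('pics/a0.png',cv2.resize(a,(800,600),interpolation=cv2.INTER_CUBIC))
E
```

```text
{'clock': 0.0, 'joints': array([-1.29059096e+00,  1.24519017e-01,  1.65163379e+00,  1.75765816e-05,
        1.36749266e+00, -8.25993068e-02]), 'dq': array([ 0.00142136,  0.00061818, -0.00036669,  0.00118069,  0.00066462,
       -0.00024023]), 'tau': array([ 8.97364589e-04, -4.23615181e+01, -3.65452087e+01, -3.32510194e-05,
        7.21966455e-03,  1.45678797e-05]), 'position': array([ 230.59286263, -607.47006005,  403.46741105]), 'ee_rot': array([ 9.83591469e-01,  1.80407229e-01, -9.26836360e-05, -1.02224933e-03]), 'contact_force': array([-0.38054369,  0.38691091,  0.23875972]), 'torque': array([ 0.03058796,  0.00140358, -0.05923522]), 'gripper_force': 0.0, 'opening': 85.47339429313153}
scene {'K': array([[470.68380384,   0.        , 250.99207847],
       [  0.        , 470.68380384, 194.9462351 ],
       [  0.        ,   0.        ,   1.        ]]), 'extrinsics': array([[ 4.84606887e-01, -5.89559041e-01,  6.46201441e-01,
         1.55661717e+03],
       [ 8.74730144e-01,  3.25075133e-01, -3.59406918e-01,
        -5.58670253e+02],
       [ 1.82757876e-03,  7.39422948e-01,  6.73238713e-01,
         1.22289489e+03],
       [ 0.00000000e+00,  0.00000000e+00,  0.00000000e+00,
         1.00000000e+00]])}
top {'K': array([[469.92291832,   0.        , 254.60568572],
       [  0.        , 469.92291832, 191.86708954],
       [  0.        ,   0.        ,   1.        ]]), 'extrinsics': array([[ 1.02139041e-02,  9.90237451e-01, -1.39016068e-01,
         3.34774608e+02],
       [-9.99692185e-01,  1.32556127e-02,  2.09719934e-02,
         2.29046226e+01],
       [ 2.26099964e-02,  1.38759071e-01,  9.90068032e-01,
         1.32863265e+03],
       [ 0.00000000e+00,  0.00000000e+00,  0.00000000e+00,
         1.00000000e+00]])}
```

View pics/a1.png

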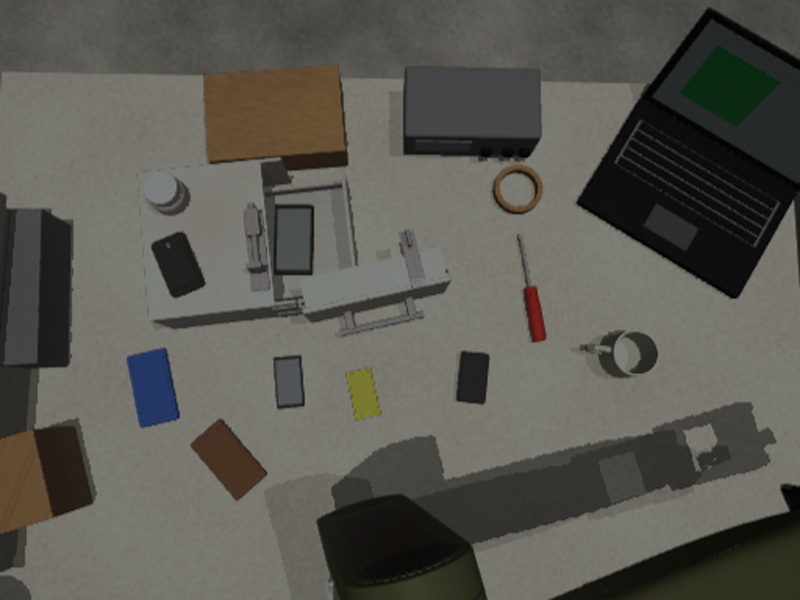

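View pics/a0.png

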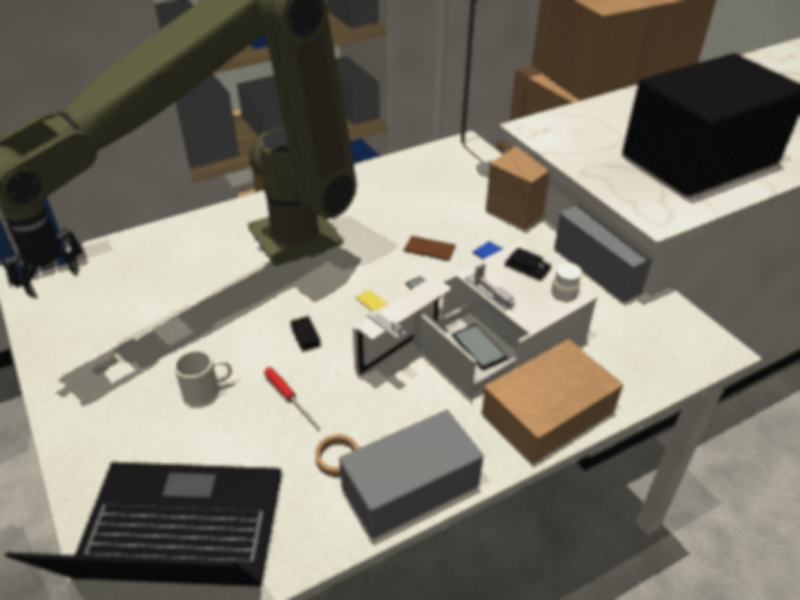

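```bash
cat >> h.py <<'E'
def cloud(n,d):
    c=camera_params(n);K=np.array(c['K']);E=np.array(c['extrinsics'])
    v,u=np.mgrid[:384,:512];z=d
    q=np.stack([(u-K[0,2])/K[0,0]*z,-(v-K[1,2])/K[1,1]*z,-z,np.ones_like(z)],-1)
    P=(q@E.T)[...,:3];P[z<=0]=np.nan;return P
E
python3 - <<'E'
from h import *
P=cloud('top',np.load('top.npy'))
z=P[...,2]
m=((z>132)&(z<152)).astype(np.uint8)
m[:, 300:]=0; m[:90]=0;m[220:]=0;m[:,:80]=0
n,l,st,ce=cv2.connectedComponentsWithStats(m)
for i in range(1,n):
    if st[i,4]>60:
        q=P[l==i];print(i,st[i],np.median(q[:,2]),cv2.minAreaRect(q[:,:2].astype(np.float32)),cv2.boxPoints(cv2.minAreaRect(q[:,:2].astype(np.float32))).round().tolist())
# height map of scene: colour vis
for n in ('top','scene'):
    Q=cloud(n,np.load(n+'.npy'));k=(Q[...,2]>178)&(Q[...,2]<205)&(Q[...,1]>-150)&(Q[...,1]<500)&(Q[...,0]>400)&(Q[...,0]<760)
    print(n,k.sum(),Q[k].min(0) if k.any() else 0,Q[k].max(0) if k.any() else 0)
v=np.clip(z,0,200)/200*255;v=np.nan_to_num(v).astype(np.uint8)
c=cv2.applyColorMap(v,cv2.COLORMAP_TURBO)
im=cv2.imread('pics/top.png');
a=cv2.resize(np.clip(im[95:220,80:305].astype(float)*2,0,255).astype(np.uint8),None,fx=3.5,fy=2.4*1.0)
crop=np.vstack([cv2.resize(np.clip(im[100:216,80:300]*1.8,0,255).astype(np.uint8),(569,300),interpolation=2),cv2.resize(c[100:216,80:300],(569,300),interpolation=0)])
cv2.imwrite('pics/a2.png',crop)
E
```

```text
1 [  88  100  102  105 5956] 141.2419391509302 ((603.3348999023438, 300.4023132324219), (250.95877075195312, 239.9353485107422), 7.790192604064941) [[463.0, 402.0], [495.0, 165.0], [744.0, 199.0], [711.0, 436.0]]
2 [ 192  147   97   54 2207] 145.14588553633666 ((553.2589111328125, 43.182212829589844), (97.04547119140625, 248.7796173095703), 13.735922813415527) [[477.0, 152.0], [536.0, -89.0], [630.0, -66.0], [571.0, 176.0]]
top 280 [538.65226957 -16.38391386 178.01164719] [691.33523899 400.65934828 204.97121983]
scene 187 [540.37492931 208.83086865 178.26956419] [697.1581223  400.61879183 204.92945155]
```

View pics/a2.png

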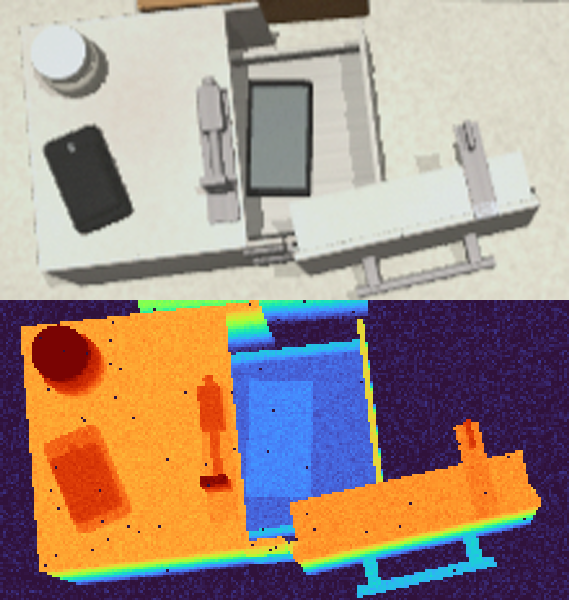

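```bash
cat >> h.py <<'E'
O=np.array([603.3,300.4]);YAW=np.radians(90+7.8)
Bx=np.array([np.cos(YAW),np.sin(YAW)]);By=np.array([-Bx[1],Bx[0]])
def tob(P): D=P[...,:2]-O; return np.stack([D@Bx,D@By,P[...,2]],-1)
def tool():
    s=get_state();r=R.from_quat(s['ee_rot']).as_matrix()
    return s,r
def plan(bx,by,tip,h=None):
    "shift in present tool axes to bring shut fingertip to box (bx,by), world z tip; turn to heading"
    s,r=tool();t=np.r_[O+bx*Bx+by*By,tip+173]
    hd=np.arctan2(r[1,0],r[0,0]);
    print('tip box',tob(s['position'][None])[0].round(1)-[0,0,173],'F',s['contact_force'].round(1),'heading',np.degrees(hd-YAW).round(1),'clock',round(float(s['clock']),2))
    print('shift tool',(r.T@(t-s['position'])).round(1))
E
python3 - <<'E'
from h import *
P=tob(cloud('top',np.load('top.npy')))
def S(n,c): q=P[c];print(n,len(q),np.percentile(q,[3,50,97],axis=0).round(1).tolist())
x,y,z=P[...,0],P[...,1],P[...,2]
S('panel',(z>114)&(z<128)&(x<-150)&(x>-300)&(abs(y)<60))
S('tab',(z>186)&(z<200)&(abs(x+65)<30)&(y>20)&(y<110))
S('handset',(z>29)&(z<36)&(x>-250)&(x<-90)&(abs(y)<90))
S('lip',(z>139)&(z<150)&(x<-135)&(x>-400))
S('eye',(z>155)&(z<180)&(x<-150)&(x>-400)&(y<110))
S('jar',(z>190)&(x>0)&(x<120)&(abs(y)<120))
plan(-270,-30,230)
E
python3 -m jog '[[0,[0,0,0],0.1],[0,[0,0,0],0.127],[0,[0,0,0],0]]'
python3 -c "
from h import *
plan(-270,-30,230)"
```

```text
panel 99 [[-223.0, -55.7, 118.7], [-220.0, 1.0, 123.1], [-217.2, 55.0, 126.9]]
tab 39 [[-77.7, 61.3, 189.6], [-66.2, 66.3, 195.8], [-54.5, 69.8, 198.7]]
handset 785 [[-155.5, -66.9, 29.4], [-120.9, -7.9, 33.0], [-91.9, 54.7, 35.7]]
lip 1994 [[-361.5, 66.2, 140.7], [-247.7, 103.6, 145.1], [-141.7, 136.2, 149.4]]
eye 38 [[-321.0, 32.7, 156.3], [-314.1, 47.5, 170.4], [-310.3, 91.1, 176.8]]
jar 391 [[39.9, -95.2, 195.2], [63.5, -70.9, 205.8], [86.7, -48.3, 209.6]]
tip box [-848.9  492.5  230.5] F [-0.1 -0.8  0.4] heading -77.0 clock 0.1
shift tool [ 639.2 -446.7    1.5]
clock: 0.35
position: [230.6, -607.5, 404.0]
ee_rot: [0.998, 0.068, -0.0, -0.001]
contact_force: [0.3, -0.5, 0.4]
opening: 51.6
gripper_force: 0.0
tip box [-849.   492.5  231. ] F [ 0.3 -0.5  0.4] heading -90.0 clock 0.35
shift tool [ 522.3 -579.1    1.6]
```

```bash
python3 -m jog '[[0,[0.026,-0.029,0],0],[0,[0.026,-0.029,0],0],[0,[0.026,-0.029,0],0],[0,[0.026,-0.029,0],0],[0,[0.026,-0.029,0],0],[0,[0.026,-0.029,0],0],[0,[0.026,-0.029,0],0],[0,[0.026,-0.029,0],0],[0,[0.026,-0.029,0],0],[0,[0.026,-0.029,0],0]]'
python3 -m jog '[[0,[0.026,-0.029,0],0],[0,[0.026,-0.029,0],0],[0,[0.026,-0.029,0],0],[0,[0.026,-0.029,0],0],[0,[0.026,-0.029,0],0],[0,[0.026,-0.029,0],0],[0,[0.026,-0.029,0],0],[0,[0.026,-0.029,0],0],[0,[0.026,-0.025,0],0],[0,[0,0,0],0]]'
python3 -c "
from h import *
plan(-265,-30,104)"
```

```text
clock: 1.18
position: [448.9, -282.9, 404.6]
ee_rot: [0.998, 0.07, -0.0, -0.0]
contact_force: [0.7, -0.0, -0.2]
opening: 0.3
gripper_force: 0.0
clock: 2.02
position: [646.9, 6.6, 403.9]
ee_rot: [0.997, 0.073, 0.0, -0.001]
contact_force: [0.6, 0.0, 0.6]
opening: -0.0
gripper_force: 0.0
tip box [-297.    -3.4  230.9] F [0.6 0.  0.6] heading -89.4 clock 2.02
shift tool [ 26.9 -31.5 127. ]
```

```bash
python3 -m jog '[[0,[0.014,-0.014,0],0],[0,[0.014,-0.014,0],0],[0,[0,0,0.032],0],[0,[0,0,0.032],0],[0,[0,0,0.032],0],[0,[0,0,0.031],0],[0,[0,0,0],0],[0,[0,0,0],0]]'
python3 -c "
from h import *
plan(-140,-30,104)"
```

```text
clock: 2.68
position: [667.7, 33.3, 275.2]
ee_rot: [0.998, 0.07, -0.003, -0.0]
contact_force: [0.0, 0.2, 0.3]
opening: 0.1
gripper_force: 0.0
tip box [-273.4  -27.6  102.2] F [0.  0.2 0.3] heading -89.8 clock 2.68
shift tool [   2.8 -133.4   -1.7]
```

```bash
python3 -m jog '[[0,[0,-0.015,0],0],[0,[0,-0.012,0],0],[0,[0,-0.005,0],0],[0,[0,-0.005,0],0],[0,[0,-0.006,0],0],[0,[0,-0.008,0],0],[0,[0,-0.009,0],0],[0,[0,-0.01,0],0],[0,[0,-0.01,0],0],[0,[0,-0.01,0],0]]'
python3 -c "
from h import *
plan(-139,-30,104)"
```

```text
clock: 3.52
position: [656.2, 123.7, 277.7]
ee_rot: [0.998, 0.069, 0.0, -0.0]
contact_force: [1.0, -1.3, 1.1]
opening: -0.3
gripper_force: 1.0
tip box [-182.2  -28.4  104.7] F [ 1.  -1.3  1.1] heading -89.9 clock 3.52
shift tool [  1.6 -43.2   0.7]
```

```bash
python3 -m jog '[[0,[0,-0.009,0],0],[0,[0,-0.007,0],0],[0,[0,-0.006,0],0],[0,[0,-0.005,0],0],[0,[0,-0.004,0],0],[0,[0,-0.003,0],0],[0,[0,-0.003,0],0],[0,[0,0,0],0],[0,[0,0,0],0]]'
python3 -c "
from h import *
plan(-139,-30,104)"
```

```text
clock: 4.27
position: [651.0, 159.5, 277.3]
ee_rot: [0.998, 0.069, -0.001, -0.0]
contact_force: [0.2, 0.4, -0.2]
opening: 0.1
gripper_force: 0.0
tip box [-146.   -28.1  104.3] F [ 0.2  0.4 -0.2] heading -89.9 clock 4.27
shift tool [ 1.9 -7.   0.3]
```

```bash
python3 -m jog '[[0,[0,-0.003,0],0],[0,[0,-0.002,0],0],[0,[0,-0.002,0],0],[0,[0,0,0],0]]'; python3 -m jog '[[0,[0,-0.002,0],0],[0,[0,-0.002,0],0],[0,[0,0,0],0]]';python3 -m jog '[[0,[0,-0.002,0],0],[0,[0,-0.001,0],0],[0,[0,0,0],0]]'
python3 -c "
from h import *
plan(-139,-30,104)"
```

```text
clock: 4.6
position: [650.1, 166.5, 277.4]
ee_rot: [0.998, 0.069, -0.0, -0.0]
contact_force: [0.5, -0.8, -1.0]
opening: 0.2
gripper_force: 0.2
clock: 4.85
position: [649.9, 168.5, 277.5]
ee_rot: [0.998, 0.069, -0.0, 0.003]
contact_force: [0.5, -9.3, 0.8]
opening: 0.2
gripper_force: 5.0
clock: 5.1
position: [649.9, 169.5, 277.5]
ee_rot: [0.998, 0.069, -0.0, 0.005]
contact_force: [0.4, -18.2, 0.8]
opening: -0.2
gripper_force: 9.0
tip box [-136.   -28.4  104.5] F [  0.4 -18.2   0.8] heading -89.9 clock 5.1
shift tool [1.6 3.  0.6]
```

```bash
python3 -m jog '[[0,[0,0.01,0],0],[0,[0,0.025,0],0],[0,[0,0.03,0],0],[0,[0,0.03,0],0],[0,[0,0,-0.035],0],[0,[0,0,-0.035],0],[0,[0,0,-0.035],0],[0,[0,0.02,-0.03],0],[0,[0,0.02,0],0],[0,[0,0,0],0]]'
python3 - <<'E'
from h import *
th=np.radians(84);e=np.array([-np.sin(th),-np.cos(th)]);n=np.array([-np.cos(th),np.sin(th)])
t=np.array([-126,125])+170*e+65*n;print(t)
plan(t[0],t[1],235);print(get_state()['joints'].round(2))
p,d=grab('top')
P=tob(cloud('top',d));x,y,z=P[...,0],P[...,1],P[...,2]
def S(n,c): q=P[c];print(n,len(q),np.percentile(q,[3,50,97],axis=0).round(1).tolist() if len(q) else 0)
S('panel',(z>114)&(z<128)&(x<-105)&(x>-300)&(y<60)&(y>-95))
S('handset',(z>29)&(z<36)&(x>-250)&(x<-50)&(abs(y)<90))
im=cv2.imread('pics/top.png');cv2.imwrite('pics/a3.png',cv2.resize(np.clip(im[90:230,70:310]*1.8,0,255).astype(np.uint8),(720,420),interpolation=2))
E
```

```text
clock: 5.93
position: [668.7, 37.3, 417.2]
ee_rot: [0.998, 0.068, 0.004, 0.001]
contact_force: [-0.8, 1.0, -0.5]
opening: 0.3
gripper_force: 0.0
[-301.86307233  171.87408444]
tip box [-269.5  -29.1  244.2] F [-0.8  1.  -0.5] heading -90.0 clock 5.93
shift tool [-201.    32.5    7.7]
[-0.02  0.16  1.59 -0.    1.38  1.41]
panel 145 [[-125.1, -89.9, 116.3], [-122.4, -16.9, 122.9], [-119.1, 55.5, 127.1]]
handset 22 [[-125.4, -80.2, 29.3], [-113.7, 9.9, 30.3], [-77.3, 55.0, 34.6]]
```

View pics/a3.png

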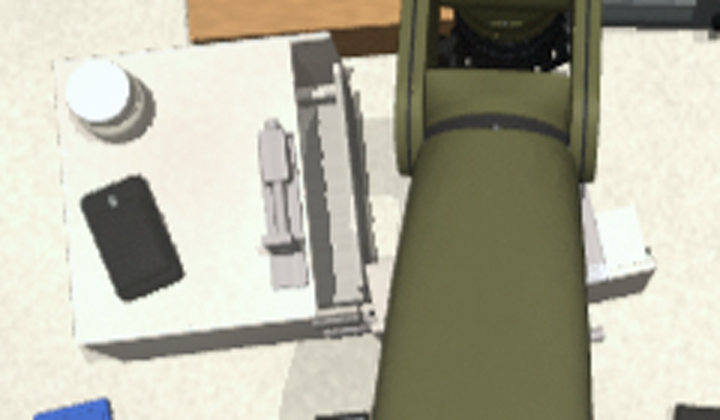

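```bash
python3 -m jog '[[0,[-0.028,0.006,0],0],[0,[-0.029,0.006,0],0],[0,[-0.029,0.005,0],0],[0,[-0.029,0.005,0],0],[0,[-0.029,0.005,0],0],[0,[-0.029,0.005,0],0],[0,[-0.028,0,0],0],[0,[0,0,0],-0.105],[0,[0,0,0],0]]'
python3 - <<'E'
from h import *
th=np.radians(84);e=np.array([-np.sin(th),-np.cos(th)]);n=np.array([-np.cos(th),np.sin(th)])
t=np.array([-126,125])+170*e+60*n;print(t)
plan(t[0],t[1],105);print(get_state()['joints'].round(2))
E
```

```text
clock: 6.73
position: [471.8, -19.3, 411.5]
ee_rot: [0.993, 0.122, -0.0, -0.001]
contact_force: [-0.2, 0.8, 1.1]
opening: 0.2
gripper_force: 0.0
[-301.34043001  166.90147497]
tip box [-298.8  173.7  238.5] F [-0.2  0.8  1.1] heading -83.8 clock 6.73
shift tool [  6.6   3.4 133.5]
[-0.15 -0.29  2.02  0.    1.41  1.17]
```

```bash
python3 -m jog '[[0,[0,0,0.035],0],[0,[0,0.003,0.035],0],[0,[0,0,0.035],0],[0,[0,0,0.028],0],[0,[0,0,0],0],[0,[0.015,0,0],0],[0,[0.01,0,0],0],[0,[0.004,0,0],0],[0,[0.003,0,0],0],[0,[0,0,0],0]]'
cat >> h.py <<'E'
def dr():
    s,r=tool();p=tob(s['position'][None])[0][:2]-[-126,125]
    hd=np.arctan2(r[1,0],r[0,0])-YAW; th=np.pi/2-(hd+np.pi/2)
    e=np.array([-np.sin(th),-np.cos(th)]);n=np.array([-np.cos(th),np.sin(th)])
    print('theta by tool',np.degrees(th).round(1),'r',(p@e).round(1),'s',(p@n).round(1),'tipz',s['position'][2]-173,'F tool',(r.T@s['contact_force']).round(1),s['joints'].round(2),s['clock'])
E
python3 -c "
from h import *
dr()"
```

```text
clock: 7.57
position: [505.9, -14.8, 281.0]
ee_rot: [0.993, 0.121, 0.001, 0.0]
contact_force: [-0.5, -0.1, 0.4]
opening: 0.0
gripper_force: 0.0
theta by tool 83.9 r 170.6 s 32.6 tipz 108.02351793516829 F tool [-0.5 -0.  -0.4] [-0.14 -0.08  2.08  0.    1.15  1.19] 7.5667
```

```bash
python3 -m jog '[[0,[0.004,0.001,0],-0.015],[0,[0.0052,0.0009,0],-0.03],[0,[0.0085,0.0014,0],-0.05],[0,[0.012,0.0018,0],-0.07],[0,[0.012,0.0018,0],-0.07],[0,[0.012,0.0018,0],-0.07],[0,[0.012,0.0018,0],-0.07],[0,[0.012,0.0018,0],-0.07],[0,[0.012,0.0018,0],-0.07]]'
python3 -c "
from h import *
dr()"
```

```text
clock: 8.32
position: [590.8, 12.1, 279.8]
ee_rot: [0.928, 0.371, -0.0, 0.0]
contact_force: [0.2, 0.6, 0.6]
opening: -0.1
gripper_force: 0.0
theta by tool 54.2 r 171.1 s 32.8 tipz 106.80454633870772 F tool [ 0.6 -0.3 -0.6] [-0.07  0.1   1.89 -0.    1.15  0.74] 8.3167
```

```bash
python3 -m jog '[[0,[0.012,0.0018,0],-0.07],[0,[0.012,0.0018,0],-0.07],[0,[0.012,0.0018,0],-0.07],[0,[0.012,0.0018,0],-0.07],[0,[0.012,0.0018,0],-0.07],[0,[0.012,0.0018,0],-0.07],[0,[0.012,0.0018,0],-0.07],[0,[0.0085,0.0014,0],-0.05],[0,[0.0052,0.0009,0],-0.03],[0,[0,0,0],0]]'
python3 - <<'E'
from h import *
dr()
p,d=grab('top')
P=tob(cloud('top',d));x,y,z=P[...,0],P[...,1],P[...,2]
im=cv2.imread('pics/top.png');cv2.imwrite('pics/a4.png',cv2.resize(np.clip(im[90:230,70:310]*1.8,0,255).astype(np.uint8),(720,420),interpolation=2))
E
```

```text
clock: 9.15
position: [654.4, 86.7, 279.9]
ee_rot: [0.787, 0.617, 0.0, 0.0]
contact_force: [-0.1, -0.5, 0.4]
opening: -0.3
gripper_force: 0.0
theta by tool 21.6 r 170.5 s 32.1 tipz 106.91758022939746 F tool [-0.5  0.  -0.4] [0.05 0.25 1.73 0.   1.17 0.29] 9.15
```

View pics/a4.png

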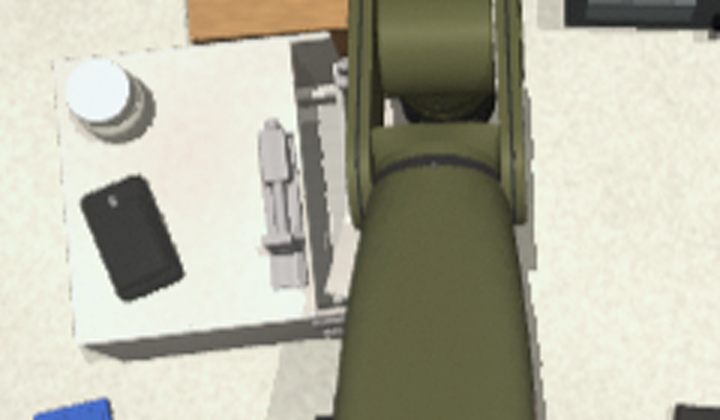

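```bash
python3 -m jog '[[0,[0.0052,0.0009,0],-0.03],[0,[0.0085,0.0014,0],-0.05],[0,[0.0085,0.0014,0],-0.05],[0,[0.0085,0.0014,0],-0.05],[0,[0.0085,0.0014,0],-0.05],[0,[0.0085,0.0014,0],-0.05],[0,[0.0052,0.0009,0],-0.03],[0,[0.0035,0.0006,0],-0.02],[0,[0,0,0],0]]'
python3 -c "
from h import *
dr();plan(-157,-45,107)"
```

```text
clock: 9.95
position: [669.1, 141.4, 279.8]
ee_rot: [0.675, 0.737, 0.0, -0.0]
contact_force: [-0.7, -0.9, -0.1]
opening: 0.3
gripper_force: 0.0
theta by tool 2.8 r 170.3 s 32.3 tipz 106.78771964107386 F tool [-0.9 -0.7  0.1] [0.13 0.3  1.67 0.   1.18 0.04] 9.95
tip box [-166.5  -43.6  106.8] F [-0.7 -0.9 -0.1] heading -2.8 clock 9.95
shift tool [ 9.5  1.  -0.2]
```

```bash
python3 -m jog '[[0,[0.004,0.0005,0],-0.024],[0,[0.003,0.0005,0],-0.024],[0,[0.002,0,0],0],[0,[0,0,0],0]]'; python3 -m jog '[[0,[0.002,0,0],0],[0,[0,0,0],0]]'; python3 -m jog '[[0,[0.002,0,0],0],[0,[0,0,0],0]]'
python3 -c "
from h import *
dr();plan(-157,-45,107)"
```

```text
clock: 10.28
position: [669.2, 149.9, 279.8]
ee_rot: [0.658, 0.753, -0.0, 0.0]
contact_force: [1.0, -3.0, 0.2]
opening: -0.4
gripper_force: 0.0
clock: 10.45
position: [669.1, 150.8, 279.8]
ee_rot: [0.658, 0.753, -0.001, 0.001]
contact_force: [0.3, -6.2, -0.1]
opening: -0.1
gripper_force: 0.0
clock: 10.62
position: [669.1, 151.4, 279.8]
ee_rot: [0.658, 0.753, -0.002, 0.002]
contact_force: [1.6, -12.3, -0.2]
opening: -0.2
gripper_force: 2.3
theta by tool 0.1 r 170.0 s 30.2 tipz 106.8130404986394 F tool [-12.4  -0.1   0.3] [ 0.15  0.3   1.66 -0.01  1.18  0.01] 10.6167
tip box [-156.5  -44.9  106.8] F [  1.6 -12.3  -0.2] heading -0.1 clock 10.62
shift tool [-0.5  0.1 -0.2]
```

```bash
python3 -m jog '[[0,[-0.01,0,0],0],[0,[-0.025,0,0],0],[0,[0,0,-0.035],0],[0,[0,0,-0.035],0],[0,[0,0,-0.035],0],[0,[0,-0.035,-0.02],0],[0,[0,-0.035,0],0],[0,[0,-0.035,0],0],[0,[0,-0.035,0],0],[0,[0,0,0],0]]'
python3 - <<'E'
from h import *
p,d=grab('top')
P=tob(cloud('top',d));x,y,z=P[...,0],P[...,1],P[...,2]
def S(n,c): q=P[c];print(n,len(q),np.percentile(q,[3,50,97],axis=0).round(1).tolist() if len(q) else 0)
S('eye',(z>155)&(z<180)&(x<-20)&(x>-120)&(y<-45)&(y>-120))
S('tab',(z>186)&(z<200)&(abs(x+65)<30)&(y>20)&(y<110))
plan(-65,97,165)
im=cv2.imread('pics/top.png');cv2.imwrite('pics/a5.png',cv2.resize(np.clip(im[90:230,70:310]*1.8,0,255).astype(np.uint8),(720,420),interpolation=2))
E
```

```text
clock: 11.45
position: [529.7, 100.2, 402.9]
ee_rot: [0.658, 0.753, -0.001, -0.002]
contact_force: [1.4, 1.5, -0.6]
opening: 0.2
gripper_force: 0.0
eye 34 [[-94.0, -72.4, 155.3], [-67.0, -68.4, 171.4], [-53.9, -66.3, 176.3]]
tab 44 [[-77.5, 61.4, 187.0], [-66.2, 66.4, 195.0], [-54.4, 69.9, 199.4]]
tip box [-188.5   97.9  230.9] F [ 0.3  0.4 -0.4] heading -0.1 clock 11.5
shift tool [123.4   0.9  66. ]
```

View pics/a5.png

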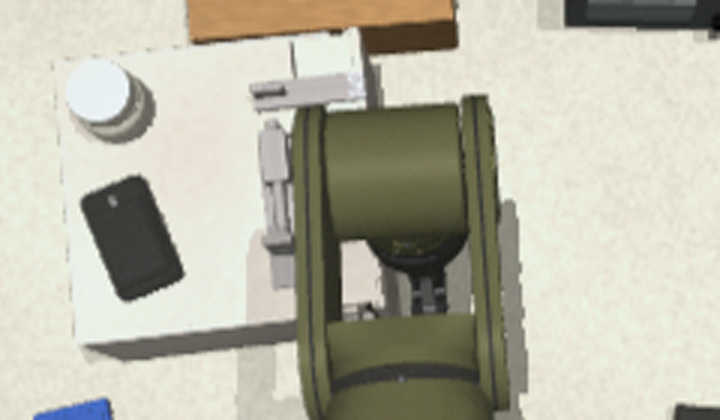

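```bash
python3 -m jog '[[0,[0.031,0,0],0],[0,[0.031,0,0],0],[0,[0.031,0,0],0],[0,[0.03,0,0],0],[0,[0,0,0],0],[0,[0,0,0.025],0],[0,[0,0,0.025],0],[0,[0,0,0.015],0],[0,[0,0,0],0],[0,[0,0,0],0]]'
python3 -c "
from h import *
plan(-65,85,165)"
```

```text
clock: 12.33
position: [518.5, 222.2, 339.0]
ee_rot: [0.658, 0.753, -0.001, -0.001]
contact_force: [-0.2, -0.2, 0.5]
opening: 0.1
gripper_force: 0.0
tip box [-66.   94.6 166. ] F [-0.2 -0.2  0.5] heading -0.1 clock 12.33
shift tool [1.  9.6 1. ]
```

```bash
python3 -m jog '[[0,[0.001,0.006,0],0],[0,[0,0.006,0],0],[0,[0,0.006,0],0],[0,[0,0.006,0],0],[0,[0,0.006,0],0],[0,[0,0.006,0],0],[0,[0,0.005,0],0],[0,[0,0.003,0],0],[0,[0,0,0],0]]'
python3 -m jog '[[0,[0,0.003,0],0],[0,[0,0.002,0],0],[0,[0,0,0],0]]'
python3 -c "
from h import *
plan(-65,43.5,165)"
```

```text
clock: 13.08
position: [562.2, 229.3, 339.6]
ee_rot: [0.658, 0.753, 0.0, 0.0]
contact_force: [-0.3, 0.4, -0.2]
opening: -0.0
gripper_force: 0.0
clock: 13.33
position: [566.6, 229.9, 339.4]
ee_rot: [0.658, 0.753, -0.0, -0.0]
contact_force: [-0.3, 0.9, 0.1]
opening: -0.2
gripper_force: 0.2
tip box [-64.8  45.9 166.4] F [-0.3  0.9  0.1] heading -0.1 clock 13.33
shift tool [-0.2  2.4  1.4]
```

```bash
for i in 1; do python3 -m jog '[[0,[0,0.002,0],0],[0,[0,0.001,0],0],[0,[0,0,0],0]]'; done; python3 -m jog '[[0,[0,0.002,0],0],[0,[0,0,0],0]]'; python3 -m jog '[[0,[0,0.002,0],0],[0,[0,0,0],0]]'
python3 -c "
from h import *
plan(-65,43.5,165)"
```

```text
clock: 13.58
position: [569.3, 230.3, 339.5]
ee_rot: [0.658, 0.753, -0.001, -0.0]
contact_force: [-1.9, -0.5, 0.1]
opening: -0.0
gripper_force: 1.5
clock: 13.75
position: [570.3, 230.5, 339.5]
ee_rot: [0.658, 0.753, -0.003, -0.002]
contact_force: [-10.3, -1.9, 4.6]
opening: -0.4
gripper_force: 5.6
clock: 13.92
position: [571.3, 230.7, 339.4]
ee_rot: [0.658, 0.753, -0.005, -0.003]
contact_force: [-18.8, -4.7, 9.7]
opening: -0.4
gripper_force: 9.6
tip box [-64.7  41.1 166.4] F [-18.8  -4.7   9.7] heading -0.0 clock 13.92
shift tool [-0.3 -2.3  1.5]
```

Against the stop; retreat, then check.

```bash
python3 -m jog '[[0,[0,-0.01,0],0],[0,[0,-0.025,0],0],[0,[0,0,-0.03],0],[0,[0,0,-0.035],0],[0,[0,-0.03,-0.03],0],[0,[0,-0.035,0],0],[0,[0,-0.035,0],0],[0,[-0.03,-0.02,0],0],[0,[-0.03,0,0],0],[0,[-0.03,0,0],0]]'
python3 -m jog '[[0,[-0.035,0,0],0],[0,[-0.035,0,0],0],[0,[-0.035,0,0],0],[0,[-0.035,0,0],0],[0,[0,0,0],0]]'
python3 - <<'E'
from h import *
p,d=grab('top')
P=tob(cloud('top',d));x,y,z=P[...,0],P[...,1],P[...,2]
def S(n,c): q=P[c];print(n,len(q),np.percentile(q,[3,50,97],axis=0).round(1).tolist() if len(q) else 0)
S('tab',(z>186)&(z<200)&(abs(x+65)<30)&(y>-10)&(y<110))
S('lip',(z>138)&(z<150)&(x<-122)&(x>-200)&(y>-130)&(y<-60))
S('lip2',(z>138)&(z<150)&(x<-122)&(x>-200)&(y>50)&(y<110))
im=cv2.imread('pics/top.png');cv2.imwrite('pics/a6.png',cv2.resize(np.clip(im[90:230,70:310]*1.8,0,255).astype(np.uint8),(720,420),interpolation=2))
E
```

```text
clock: 14.75
position: [431.2, 120.4, 434.8]
ee_rot: [0.657, 0.754, 0.001, 0.001]
contact_force: [0.8, 0.8, 0.6]
opening: -0.0
gripper_force: 0.0
clock: 15.17
position: [451.7, -22.1, 434.6]
ee_rot: [0.66, 0.751, -0.0, 0.002]
contact_force: [0.5, -1.2, 0.3]
opening: -0.2
gripper_force: 0.0
tab 42 [[-77.7, 21.3, 187.0], [-66.2, 25.8, 195.5], [-55.5, 29.5, 198.7]]
lip 168 [[-146.7, -120.4, 140.6], [-135.8, -98.0, 144.9], [-122.7, -62.1, 149.8]]
lip2 228 [[-146.1, 51.2, 140.8], [-134.3, 79.7, 144.6], [-122.6, 108.5, 148.9]]
```

View pics/a6.png

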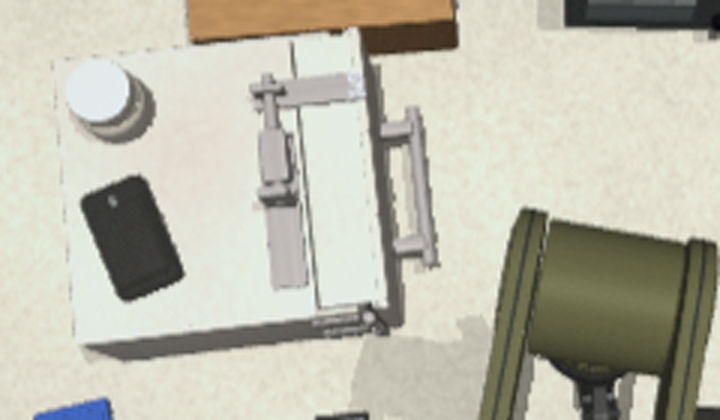

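The picture shows the door shut, with its top edge parallel to the box front. The bolt rod runs through the eye at (268,90) and its tab is at (278,190), which measures 49–50 mm of travel. The mouse and jar have not moved.

```bash
python3 -c "
from workcell import *
print(job_done())"
```

```text
the job is handed in; nothing more can be done
None
```

The tray is pushed home with the handset in it, the door is shut, the bolt is fully across through the eye (about 49 mm of its 50 mm travel), and the job is handed in at about 15 s; no verdict came back.

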